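# Set a mower's cutting cylinder down square onto its bottom blade

### The job

The mower's cutting cassette on the bench has had its cylinder backed off. With the two black adjuster knobs, wind the cylinder down onto the bottom blade, a little at each end in turn so that it stays square in its guides, and stop when you can feel it nip the blade lightly at both ends; don't force it. Let go of the knobs and leave the tin canister and the starter cup where they stand.

Things in the scene. Friction and masses are not known exactly. Their poses are not given: they have to be found in the camera images.
- cassette: cutting cassette of a cylinder mower, bolted down: two grey steel side plates (162 mm deep, 148 high, 340 apart along its y) with tie bars, the cylinder between, the fixed bottom blade below it. Origin on the bench under its middle, y along the cylinder to its left end, z up. The blade's edge is about 28.5 mm up, but packing and wear shift it by up to 1 mm, unmeasured.
- cylinder: steel cutting cylinder with spiral blades, 114 mm across, 300 long, 1.6 kg, lying in the two bearing blocks; origin at its middle, y along the shaft to the left (+y) end with the sprocket. Level at the start, 2.3 to 4.3 mm clear of the blade; only the knobs' feel tells when the gap closes. It binds if one end is over 2 mm (a quarter turn of a knob, 0.0059 rad of tilt) lower than the other.
- bearing_l: aluminium bearing block, 44 x 24 x 40 mm, that carries the left (+y) end of the cylinder's shaft and slides up and down in its side plate, moved by the left (+y) knob; origin at the middle of its bore, z up. The shaft has 0.4 mm of play up and down in it. A light nip is this block pressing the shaft down with 25 to 110 N; over 140 N is forced.
- bearing_r: aluminium bearing block, 44 x 24 x 40 mm, that carries the right (-y) end of the cylinder's shaft and slides up and down in its side plate, moved by the right (-y) knob; origin at the middle of its bore, z up. The shaft has 0.4 mm of play up and down in it. A light nip is this block pressing the shaft down with 25 to 110 N; over 140 N is forced.
- knob_l_grip (a point): black fluted hand knob, 40 mm across, 30 mm tall, axis upright, on top of the left (+y) end of the cassette. This point: on its axis, 12 mm below its top, 182 mm above the bench, with 10 mm clear under it. It turns but does not rise or sink; the two axes are 340 mm apart. The screw has a drag of 0.2 Nm and stays as left; at rest that drag can lean either way, so compare torques after like steps.
- knob_r_grip (a point): black fluted hand knob, 40 mm across, 30 mm tall, axis upright, on top of the right (-y) end of the cassette. This point: on its axis, 12 mm below its top, 182 mm above the bench, with 10 mm clear under it. It turns but does not rise or sink; the two axes are 340 mm apart. The screw has a drag of 0.2 Nm and stays as left; at rest that drag can lean either way, so compare torques after like steps.
- knob_l (a joint): turn angle of the left knob in rad, 0 at the start, growing clockwise seen from above; clockwise lowers the left bearing block, 8 mm a turn (1.27 mm per rad). Once that end bears on the blade the torque climbs above the free drag by 0.15, later 0.27 Nm per further rad, 0.01 Nm for each 8 N at that end. Light nip: 0.03 to 0.14 Nm above the free drag, best 0.08; forced: over 0.17.
- knob_r (a joint): turn angle of the right knob in rad, 0 at the start, growing clockwise seen from above; clockwise lowers the right bearing block, 8 mm a turn (1.27 mm per rad). Once that end bears on the blade the torque climbs above the free drag by 0.15, later 0.27 Nm per further rad, 0.01 Nm for each 8 N at that end. Light nip: 0.03 to 0.14 Nm above the free drag, best 0.08; forced: over 0.17.
- canister: squat tin canister with a knurled screw-top lid, 90 mm across, 78 mm tall, origin under its middle; a bystander to the left of the cassette
- starter_cup: grey aluminium recoil starter cup, 68 mm across, 30 mm tall, open on top, origin under its middle; a bystander to the right of the cassette

How it is judged (in metres and radians):
At the end, for the whole second after the job is handed in: the cylinder bears on the bottom blade at both ends, each bearing block pressing it down with 25 to 110 N, the cylinder level within 1 mm between its ends and at rest, the knobs released (contact force between cylinder and bearing_l between 25 and 110 N and contact force between cylinder and bearing_r between 25 and 110 N and angle between cylinder's own y axis and vertical between 1.5678 and 1.5738 rad and linear speed of cylinder below 0.01 m/s); the robot touches nothing.
It fails at once if one end of the cylinder more than 2 mm lower than the other (it binds in its guides) (angle between cylinder's own y axis and vertical below 1.5649 rad or angle between cylinder's own y axis and vertical above 1.5767 rad).
It fails at once if an end of the cylinder forced onto the blade with more than 140 N (contact force between cylinder and bearing_l above 140 N or contact force between cylinder and bearing_r above 140 N).
It fails at once if the canister or the starter cup pushed more than 15 mm (distance of any of canister, starter_cup from where it was at the start of the episode above 0.015 m).
It also fails if it takes over 72 s, if anything falls off the work surface, if the arm or the gripper's body presses on something with over 40 N, if the wrist force passes 120 N, or if a joint passes its speed limit or range.

### The arm

A 6-joint arm with a two-finger parallel gripper is mounted at the origin on the work surface. World frame = base frame: x ahead of the robot, y to its left, z up, the work surface at z = 0. Lengths are in mm, angles in degrees, forces in N, time in s.
With the tool pointing down it reaches from about 350 to 725 mm from the base axis. Payload 4.3 kg.
Tool frame: the origin (TCP) lies at the very end of the fingers, on their centre line; the grasp point (between the pads) lies 19 mm behind it (arm.pinch_z is the distance from the TCP to the grasp point, in mm); z points along the fingers, y is the line along which they close (so a half turn about z gives the same grasp; the last joint's range is limited). The gripper opens to 85 mm and grips with 20 to 120 N. Pads are 22 mm wide; open, the fingers measure 114 mm over their backs; the gripper's body (76 mm by 85 mm) begins 54 mm behind the grasp point. The pads swing forward as they close: fully open they stand 13 mm farther back than shut.
Start: joints at [-80.346, 21.618, 4.641, 73.018, 0, 83.68], TCP at [158.251, -552.832, 231.329] pointing down, gripper open.
Joint ranges: [-156.06, 156.06], [-48.1, 94.91], [-58.44, 69.94], [-101.28, 121.22], [-78.64, 73.56], [-180, 180]. Speed limits (degrees/s): [147.25, 147.25, 180, 180, 180, 180].

### API

Orientations are given as a 3x3 rotation matrix whose columns are the frame's x, y, z axes.
In Python, from rig import sensors, camera, hand_in, arm gives the robot as it stands.
- The arm moves only by the tool servo_tool, never from a script. Its argument "increments" is a list of rows, each a list of 2 entries, a list of its own where there are three numbers: the shift along the world's x, y, z in units of 30 mm (1.0 is 30 mm), then the turn, a rotation vector about the world's x, y, z in units of 5 degrees (1.0 is 5 degrees). A call has 1 to 5 rows; each row shifts and turns the commanded pose from where the row before left it; what a row does not reach is not made up. A row lasts 1/12 s, in which the tool goes at most 41.7 mm and 7.16 degrees, less where a joint would pass 70% of its speed; a pose out of reach is approached as far as the arm can. A call is refused whole if a number of a shift passes 1 or a number of a turn 1, either way. A call with a gripper value outside its range is refused whole. "fingers" is the opening, from 0 (shut) to 1 (fully open), set as the call begins (left out, the last holds). The fingers move at their own pace and stop on an object; the grip force is fixed at half the most. Time passes only in rows, so rows that do not move let the fingers close. It gives the time, the measured TCP pose, the force, the opening and the grip force at its end, in the units of the state.
- sensors.get_obs(): the state, without advancing time (a new reading comes with each control period).
- camera(name): name is "scene" or "top" or "wrist"; returns a dict with "pixels" (384x512x3 uint8, blue, green, red), "K" (3x3 intrinsics, pixels), "rvec" (rotation vector, rad) and "tvec" (3), from world to camera coordinates, as OpenCV has them; the wrist camera has in their place "T_tool_cam" (4x4, takes a point from camera to tool coordinates, whose origin is the TCP and whose axes are the flange's). Camera axes: x right, y down, z forward; pixel columns grow to the right and rows downward; lengths in mm; the calibration is good to about 2 mm. A picture is of the moment at which its call begins: read the wrist's pose just before it. There is no depth.
- hand_in(): hands the job in; it is judged then, once.
The state is a dict: "time_s": time; "joint_pos": joint angles; "qd": joint speeds; "tau": joint torques, N m; "tcp_pos": TCP position; "eef_rot": TCP orientation; "contact_force": force on the tool from outside, world axes, zero at the start; "moment": the same for the moment, N m; "grip_width": opening from 0.0 (shut) to 1.0 (fully open); "gripper_force": force on a finger pad.
Only numpy, scipy, OpenCV 4.12 (cv2) and the standard library are available. Lean on these libraries where they do the work, as an engineer would, in place of code of your own. Each camera call takes 0.05 s, during which the arm holds its last target. There are 200 camera calls.

## Working session

There is one attempt and no reset: what is moved stays moved. The work goes in short steps, Python scripts to look and compute and a tool call to move; the robot and the scene stay as the last step left them, time stands still between calls to the robot, and variables do not carry over. Pictures are saved under pics/ and viewed, at most 10 in all, crops included, and the job is handed in when it is done.

Besides the shell and the picture viewer there is one more tool, called after "Emit:" in YAML: its name, and indented under it one key for each argument. servo_tool: Moves the arm, as the interface text tells. Its arguments: {"type":"object","properties":{"increments":{"type":"array","items":{"type":"array"}},"fingers":{"type":"number"}},"required":["increments"]}

```bash
mkdir -p pics
python3 - <<'E'
from rig import sensors, camera
import cv2
for n in ("top","scene"):
    c=camera(n); cv2.imwrite(f"pics/{n}0.png",cv2.resize(c["pixels"],(800,600),interpolation=cv2.INTER_CUBIC))
    print(n,c["K"].tolist(),c["rvec"],c["tvec"])
o=sensors.get_obs(); print({k:o[k] for k in("time_s","tcp_pos","eef_rot","contact_force","moment","grip_width")})
E
```

```text
top [[353.6950418520975, 0.0, 253.8257329530422], [0.0, 353.6950418520975, 193.78833433104856], [0.0, 0.0, 1.0]] [ 2.13594999 -2.16602423  0.13899716] [  -4.17442947  551.34707681 1083.29987092]
scene [[416.0522716989528, 0.0, 259.8435965322201], [0.0, 416.0522716989528, 182.12992933697265], [0.0, 0.0, 1.0]] [ 0.67959525  2.72405978 -0.95534535] [ 461.54549108 -121.45246228 1465.92650649]
{'time_s': 0.1, 'tcp_pos': array([ 158.1205677 , -552.24016369,  230.44160417]), 'eef_rot': array([[ 9.61406536e-01,  2.75131561e-01, -3.10714918e-04],
       [ 2.75131665e-01, -9.61404858e-01,  1.80699937e-03],
       [ 1.98439726e-04, -1.82274852e-03, -9.99998319e-01]]), 'contact_force': array([-0.1997242 , -0.25699329, -0.88281755]), 'moment': array([ 0.01957369, -0.01260068, -0.07137155]), 'grip_width': 1.0003019238410444}
```

View pics/top0.png

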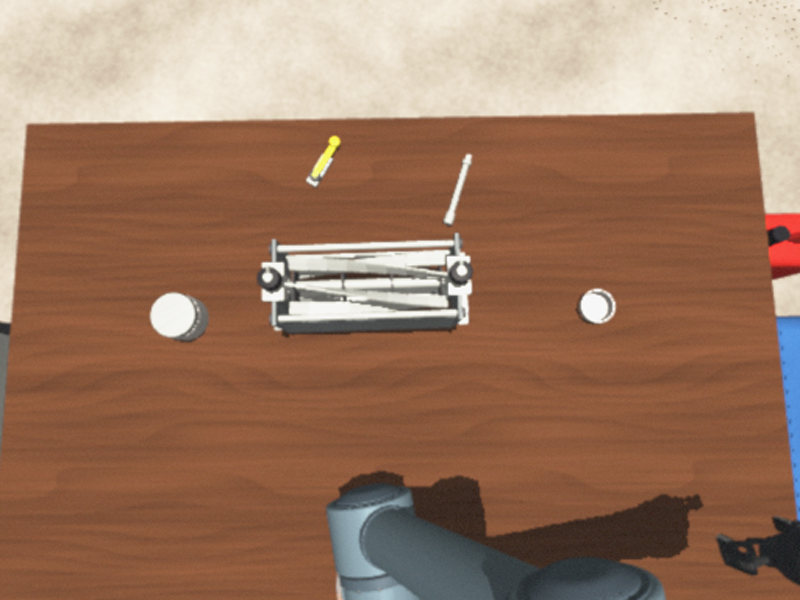

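View pics/scene0.png

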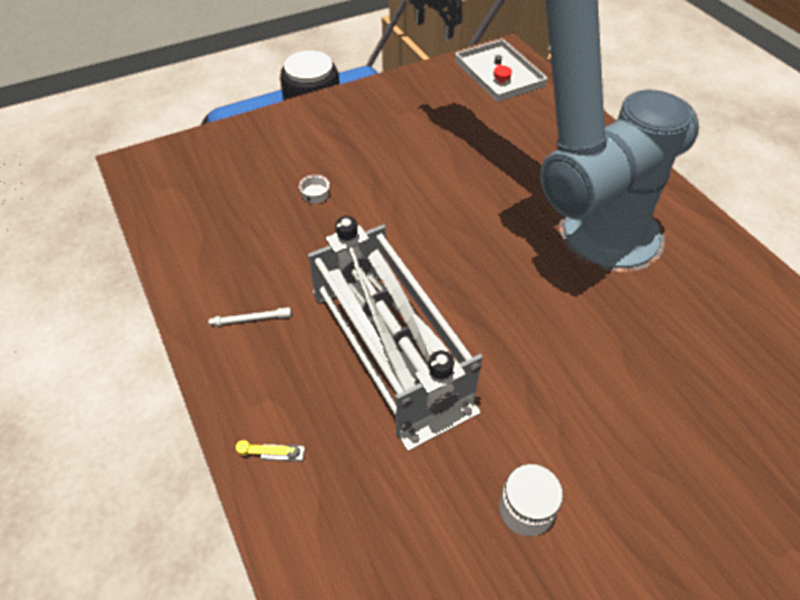

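Both pictures show the cassette. The knobs are at about (270,279) for the left and (460,272) for the right in the top view, and about (441,363) left and (346,228) right in the scene view. I'll enlarge them.

Run:
```python
from rig import camera
import cv2, numpy as np
t=camera("top")["pixels"]; s=camera("scene")["pixels"]
def cr(im,u,v): return cv2.resize(im[v-18:v+18,u-24:u+24],(384,288),interpolation=cv2.INTER_CUBIC)
m=np.vstack([np.hstack([cr(t,173,178),cr(t,294,174)]),np.hstack([cr(s,282,232),cr(s,221,146)])])
cv2.imwrite("pics/crop.png",m)
```

```text
(no output)
```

View pics/crop.png

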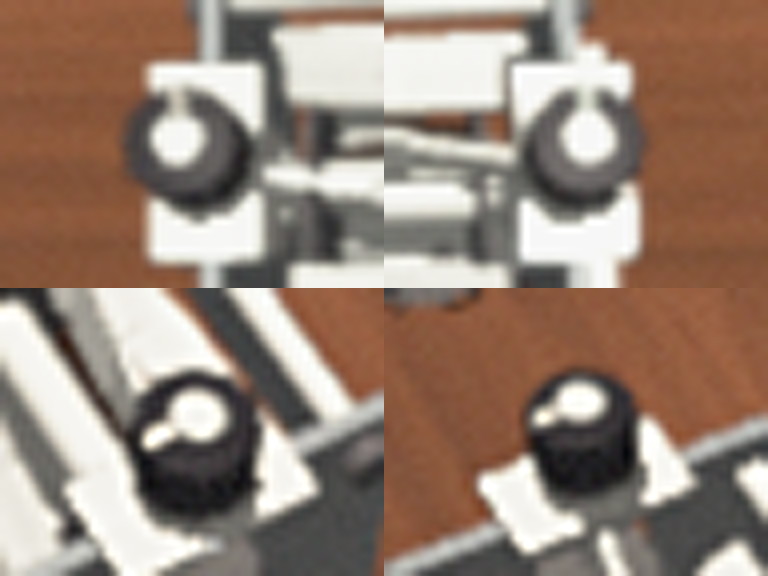

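The crop shows the white caps on the knob tops. In crop pixels they are at top-L (178,138), top-R (589,137), scene-L (200,414) and scene-R (579,400). Next I intersect these rays with z=194 and triangulate.

Run:
```python
from rig import camera
import cv2, numpy as np
P={};R={}
C={n:camera(n) for n in("top","scene")}
px={"top":[(170.8,176.8),(295.2,172.7)],"scene":[(282.6,229.3),(220.9,141.6)]}
ray={}
for n,c in C.items():
    Rm=cv2.Rodrigues(c["rvec"])[0]; o=-Rm.T@c["tvec"]
    for i,p in enumerate(px[n]):
        d=Rm.T@np.linalg.inv(c["K"])@[*p,1]; ray[n,i]=(o,d/np.linalg.norm(d))
        print(n,i,(o+d*(194-o[2])/d[2]).round(1))
q=[]
for i in(0,1):
    A=sum(np.eye(3)-np.outer(d,d) for o,d in(ray["top",i],ray["scene",i]))
    b=sum((np.eye(3)-np.outer(d,d))@o for o,d in(ray["top",i],ray["scene",i]))
    q.append(np.linalg.solve(A,b)); print(q[-1].round(1))
print(np.linalg.norm(q[0]-q[1]))
```

```text
top 0 [580.4 214.3 194. ]
top 1 [ 586.8 -126.4  194. ]
scene 0 [580.4 215.8 194. ]
scene 1 [ 587.8 -125.3  194. ]
[580.3 214.9 192.7]
[ 587.2 -126.6  192.5]
341.58987430405625
```

The two views agree: L ≈ (580.4, 215), R ≈ (587.3, −126), height about 193 and spacing about 341 mm. I'll move above the right knob and unwind the wrist on the way.

Emit:
servo_tool:
  increments:
    - [[0.715, 0.712, 0], [0, 0, 1]]
    - [[0.715, 0.712, 0], [0, 0, 1]]
    - [[0.715, 0.712, 0], [0, 0, 1]]
    - [[0.715, 0.712, 0], [0, 0, 1]]
    - [[0.715, 0.712, 0], [0, 0, 1]]
  fingers: 1

```text
time_s: 0.72
tcp_pos: [266.2, -444.9, 231.3]
eef_rot: [[0.753, 0.659, 0.0], [0.659, -0.753, -0.0], [0.0, 0.0, -1.0]]
contact_force: [1.3, 1.0, 0.2]
grip_width: 0.998
gripper_force: 0.0
```

Emit:
servo_tool:
  increments:
    - [[0.715, 0.712, 0], [0, 0, 1]]
    - [[0.715, 0.712, 0], [0, 0, 1]]
    - [[0.715, 0.712, 0], [0, 0, 1]]
    - [[0.715, 0.712, 0], [0, 0, 1]]
    - [[0.715, 0.712, 0], [0, 0, 1]]

```text
time_s: 1.13
tcp_pos: [373.6, -338.0, 231.4]
eef_rot: [[0.403, 0.915, 0.0], [0.915, -0.403, -0.0], [-0.0, 0.0, -1.0]]
contact_force: [-0.2, -0.0, -0.5]
grip_width: 1.0
gripper_force: 0.0
```

Emit:
servo_tool:
  increments:
    - [[0.715, 0.712, 0], [0, 0, 1]]
    - [[0.715, 0.712, 0], [0, 0, 1]]
    - [[0.715, 0.712, 0], [0, 0, 1]]
    - [[0.715, 0.712, 0], [0, 0, 1]]
    - [[0.715, 0.712, 0], [0, 0, 1]]

```text
time_s: 1.55
tcp_pos: [480.9, -231.2, 231.4]
eef_rot: [[-0.021, 1.0, 0.0], [1.0, 0.021, -0.0], [-0.0, 0.0, -1.0]]
contact_force: [-0.5, 0.1, -0.2]
grip_width: 1.004
gripper_force: 0.0
```

Emit:
servo_tool:
  increments:
    - [[0.715, 0.712, 0], [0, 0, 1]]
    - [[0.715, 0.712, 0], [0, 0, 1]]
    - [[0.715, 0.712, 0], [0, 0, 1]]
    - [[0.715, 0.712, 0], [0, 0, 1]]
    - [[0.715, 0.712, 0], [0, 0, 1]]

```text
time_s: 1.97
tcp_pos: [588.1, -124.3, 231.3]
eef_rot: [[-0.442, 0.897, 0.0], [0.897, 0.442, -0.0], [-0.0, 0.0, -1.0]]
contact_force: [0.2, -0.5, 0.5]
grip_width: 1.002
gripper_force: 0.0
```

Emit:
servo_tool:
  increments:
    - [[0, 0, 0], [0, 0, 1]]
    - [[0, 0, 0], [0, 0, 1]]
    - [[0, 0, 0], [0, 0, 1]]
    - [[0, 0, 0], [0, 0, 1]]
    - [[0, 0, 0], [0, 0, 0]]

```text
time_s: 2.38
tcp_pos: [587.3, -125.5, 231.2]
eef_rot: [[-0.72, 0.694, -0.0], [0.694, 0.72, 0.0], [0.0, -0.0, -1.0]]
contact_force: [0.0, -0.2, -0.5]
grip_width: 0.997
gripper_force: 0.0
```

```bash
cat > h.py <<'E'
from rig import sensors, camera
import cv2, numpy as np
def show():
    o=sensors.get_obs(); R=o["eef_rot"]
    print("t %.2f"%o["time_s"],"tcp",o["tcp_pos"].round(2),"q",np.round(o["joint_pos"],1),"yaw %.2f"%np.degrees(np.arctan2(R[1,0],R[0,0])),"F",o["contact_force"].round(2),"M",o["moment"].round(3),"w %.3f g %.1f"%(o["grip_width"],o["gripper_force"]))
    return o
E
python3 - <<'E'
from h import *
o=show(); c=camera("wrist"); cv2.imwrite("pics/w1.png",c["pixels"])
T=np.eye(4);T[:3,:3]=o["eef_rot"];T[:3,3]=o["tcp_pos"];X=T@c["T_tool_cam"];W=np.linalg.inv(X)
for p in([587.3,-125.8,194],):
    q=c["K"]@(W[:3,:3]@p+W[:3,3]); print(q[:2]/q[2], q[2])
np.savez("w1.npz",X=X,K=c["K"])
E
```

```text
t 2.38 tcp [ 587.26 -125.48  231.15] q [-18.1  24.7   9.3  74.6   0.   25.8] yaw 136.07 F [ 0.03 -0.22 -0.47] M [ 0.005 -0.009 -0.016] w 0.997 g 0.0
[259.42745608 225.71577894] 197.12388245042325
```

View pics/w1.png

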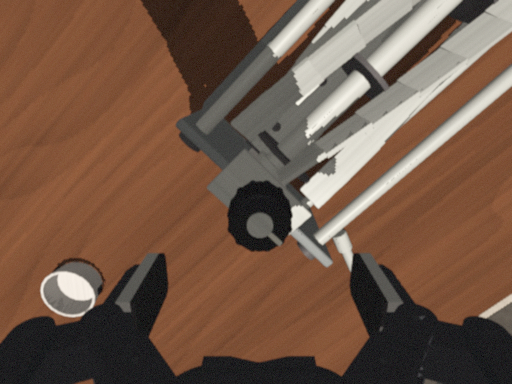

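The knob cap is at (260,225) against a predicted (259.4,225.7), so the position holds. I'll descend and grip.

Emit:
servo_tool:
  increments:
    - [[0, -0.01, -0.56], [0, 0, 0]]
    - [[0, 0, -0.56], [0, 0, 0]]
    - [[0, 0, -0.56], [0, 0, 0]]
    - [[0, 0, -0.56], [0, 0, 0]]
  fingers: 0.7

```text
time_s: 2.77
tcp_pos: [587.3, -126.1, 163.5]
eef_rot: [[-0.717, 0.697, 0.001], [0.697, 0.717, -0.0], [-0.0, 0.0, -1.0]]
contact_force: [0.4, -1.0, 0.3]
grip_width: 0.701
gripper_force: 0.0
```

Emit:
servo_tool:
  increments:
    - [[0, 0, 0], [0, 0, 0]]
    - [[0, 0, 0], [0, 0, 0]]
    - [[0, 0, 0], [0, 0, 0]]
    - [[0, 0, 0], [0, 0, 0]]
    - [[0, 0, 0], [0, 0, 0]]
  fingers: 0

```text
time_s: 3.18
tcp_pos: [586.5, -124.2, 162.9]
eef_rot: [[-0.719, 0.695, -0.002], [0.695, 0.719, 0.004], [0.004, 0.001, -1.0]]
contact_force: [2.1, 4.9, -11.1]
grip_width: 0.449
gripper_force: 62.0
```

```bash
python3 -c "
from h import *
show()"
```

```text
t 3.18 tcp [ 586.53 -124.21  162.95] q [-18.1  26.1   1.3  65.4   0.2  25.9] yaw 135.96 F [  2.15   4.89 -11.13] M [ 0.612 -0.327 -0.072] w 0.449 g 62.0
```

Emit:
servo_tool:
  increments:
    - [[0, 0, 0], [0, 0, -1]]
    - [[0, 0, 0], [0, 0, -1]]
    - [[0, 0, 0], [0, 0, 0]]

```text
time_s: 3.43
tcp_pos: [586.7, -124.1, 163.0]
eef_rot: [[-0.585, 0.811, -0.002], [0.811, 0.585, 0.004], [0.004, 0.001, -1.0]]
contact_force: [2.9, 4.8, -11.5]
grip_width: 0.451
gripper_force: 62.0
```

```bash
python3 -c "
from h import *
show()"
```

```text
t 3.43 tcp [ 586.66 -124.07  162.98] q [-18.1  26.1   1.3  65.4   0.2  36.1] yaw 125.79 F [  2.88   4.76 -11.5 ] M [ 0.724 -0.277 -0.199] w 0.451 g 62.0
```

Emit:
servo_tool:
  increments:
    - [[0, 0, 0], [0, 0, -1]]
    - [[0, 0, 0], [0, 0, -1]]
    - [[0, 0, 0], [0, 0, -1]]
    - [[0, 0, 0], [0, 0, -1]]
    - [[0, 0, 0], [0, 0, 0]]

```text
time_s: 3.85
tcp_pos: [587.0, -123.8, 163.0]
eef_rot: [[-0.272, 0.962, -0.001], [0.962, 0.272, 0.005], [0.005, -0.0, -1.0]]
contact_force: [3.0, 4.9, -12.2]
grip_width: 0.455
gripper_force: 62.0
```

```bash
python3 -c "
from h import *
show()"
```

```text
t 3.85 tcp [ 586.98 -123.82  162.95] q [-18.1  26.1   1.3  65.3   0.2  56.1] yaw 105.80 F [  2.98   4.87 -12.2 ] M [ 0.928 -0.475 -0.216] w 0.455 g 62.0
```

Emit:
servo_tool:
  increments:
    - [[0, 0, 0], [0, 0, 0]]
    - [[0, 0, 0], [0, 0, 0]]
    - [[0, 0, 0], [0, 0, 0]]

```text
time_s: 4.1
tcp_pos: [587.0, -123.8, 163.0]
eef_rot: [[-0.275, 0.962, -0.001], [0.962, 0.275, 0.005], [0.005, -0.0, -1.0]]
contact_force: [4.3, 5.8, -11.8]
grip_width: 0.452
gripper_force: 62.0
```

```bash
python3 -c "
from h import *
show()"
```

```text
t 4.10 tcp [ 587.   -123.85  162.97] q [-18.1  26.1   1.3  65.3   0.2  56. ] yaw 105.95 F [  4.3    5.79 -11.84] M [ 0.957 -0.458 -0.195] w 0.452 g 62.0
```

Emit:
servo_tool:
  increments:
    - [[-0.01, 0.06, -0.03], [0, 0, -1]]
    - [[0, 0, 0], [0, 0, -0.5]]
    - [[0, 0, 0], [0, 0, -0.5]]
    - [[0, 0, 0], [0, 0, -0.5]]
    - [[0, 0, 0], [0, 0, -0.5]]

```text
time_s: 4.52
tcp_pos: [587.3, -123.7, 162.9]
eef_rot: [[-0.015, 1.0, 0.0], [1.0, 0.015, 0.001], [0.001, 0.0, -1.0]]
contact_force: [4.0, 0.4, -10.0]
grip_width: 0.451
gripper_force: 62.4
```

```bash
python3 -c "
from h import *
show()"
```

```text
t 4.52 tcp [ 587.29 -123.75  162.94] q [-18.   26.    1.1  65.1   0.1  71.2] yaw 90.84 F [  4.04   0.45 -10.03] M [ 0.256 -0.399  0.191] w 0.451 g 62.4
```

Emit:
servo_tool:
  increments:
    - [[0, 0, 0], [0, 0, -0.5]]
    - [[0, 0, 0], [0, 0, -0.2]]
    - [[0, 0, 0], [0, 0, -0.2]]
    - [[0, 0, 0], [0, 0, -0.2]]
    - [[0, 0, 0], [0, 0, -0.2]]

```text
time_s: 4.93
tcp_pos: [587.4, -123.8, 163.0]
eef_rot: [[0.097, 0.995, 0.001], [0.995, -0.097, 0.001], [0.001, 0.001, -1.0]]
contact_force: [4.6, 1.2, -11.6]
grip_width: 0.457
gripper_force: 62.3
```

```bash
python3 -c "
from h import *
show()"
```

```text
t 4.93 tcp [ 587.41 -123.76  162.97] q [-18.   26.    1.1  65.1   0.1  77.6] yaw 84.43 F [  4.62   1.24 -11.56] M [ 0.437 -0.746  0.185] w 0.457 g 62.3
```

Emit:
servo_tool:
  increments:
    - [[0, 0, 0], [0, 0, -0.2]]
    - [[0, 0, 0], [0, 0, -0.2]]

```text
time_s: 5.1
tcp_pos: [587.4, -123.8, 163.0]
eef_rot: [[0.132, 0.991, 0.001], [0.991, -0.132, 0.001], [0.001, 0.001, -1.0]]
contact_force: [5.0, 1.6, -11.1]
grip_width: 0.451
gripper_force: 62.3
```

```bash
python3 -c "
from h import *
show()"
```

```text
t 5.10 tcp [ 587.42 -123.76  162.96] q [-18.   26.    1.1  65.1   0.1  79.6] yaw 82.43 F [  4.96   1.61 -11.14] M [ 0.428 -0.718  0.173] w 0.451 g 62.3
```

The drag, read while turning, is about +0.18 Nm, and the right knob's true axis is about (587.4, −123.8). R has turned 53.5°. Next is the left knob.

Emit:
servo_tool:
  increments:
    - [[0, 0, 0], [0, 0, 0]]
    - [[0, 0, 0], [0, 0, 0]]
    - [[0, 0, 0], [0, 0, 0]]
    - [[0, 0, 0.75], [0, 0, 0]]
    - [[0, 0, 0.75], [0, 0, 1]]
  fingers: 0.7

```text
time_s: 5.52
tcp_pos: [585.8, -124.2, 208.5]
eef_rot: [[0.043, 0.999, -0.002], [0.999, -0.043, 0.0], [0.0, -0.002, -1.0]]
contact_force: [1.1, -0.1, -0.7]
grip_width: 0.7
gripper_force: 0.0
```

Emit:
servo_tool:
  increments:
    - [[-0.018, 0.945, 0], [0, 0, 1]]
    - [[-0.018, 0.945, 0], [0, 0, 1]]
    - [[-0.018, 0.945, 0], [0, 0, 1]]
    - [[-0.018, 0.945, 0], [0, 0, 1]]
    - [[-0.018, 0.945, 0], [0, 0, 1]]

```text
time_s: 5.93
tcp_pos: [584.5, 18.4, 209.7]
eef_rot: [[-0.386, 0.923, 0.002], [0.923, 0.386, -0.001], [-0.002, 0.002, -1.0]]
contact_force: [0.8, 0.3, 0.3]
grip_width: 0.704
gripper_force: 0.0
```

Emit:
servo_tool:
  increments:
    - [[-0.018, 0.945, 0], [0, 0, 1]]
    - [[-0.018, 0.945, 0], [0, 0, 1]]
    - [[-0.018, 0.945, 0], [0, 0, 1]]
    - [[-0.018, 0.945, 0], [0, 0, 1]]
    - [[-0.018, 0.945, 0], [0, 0, 1]]

```text
time_s: 6.35
tcp_pos: [581.8, 160.4, 209.7]
eef_rot: [[-0.74, 0.673, 0.002], [0.673, 0.74, -0.0], [-0.002, 0.001, -1.0]]
contact_force: [-0.1, -0.3, -0.8]
grip_width: 0.698
gripper_force: 0.0
```

Emit:
servo_tool:
  increments:
    - [[-0.018, 0.945, 0], [0, 0, 1]]
    - [[-0.018, 0.945, 0], [0, 0, 1]]
    - [[0, 0, 0], [0, 0, 1]]
    - [[0, 0, 0], [0, 0, 1]]
    - [[0, 0, 0], [0, 0, 0]]

```text
time_s: 6.77
tcp_pos: [580.7, 216.6, 209.4]
eef_rot: [[-0.925, 0.381, 0.002], [0.381, 0.925, -0.0], [-0.002, 0.001, -1.0]]
contact_force: [0.6, -0.3, -0.1]
grip_width: 0.701
gripper_force: 0.0
```

Run:
```python
from h import *
o=show(); c=camera("wrist"); cv2.imwrite("pics/w2.png",c["pixels"])
T=np.eye(4);T[:3,:3]=o["eef_rot"];T[:3,3]=o["tcp_pos"];X=T@c["T_tool_cam"];W=np.linalg.inv(X)
q=c["K"]@(W[:3,:3]@[580.5,216.2,194]+W[:3,3]); print(q[:2]/q[2], q[2])
```

```text
t 6.77 tcp [580.75 216.61 209.37] q [14.6 27.2 10.  72.7 -0.  37. ] yaw 157.61 F [ 0.63 -0.3  -0.13] M [-0.043 -0.029 -0.025] w 0.701 g 0.0
[258.4421731  242.13653422] 176.44038131507682
```

View pics/w2.png

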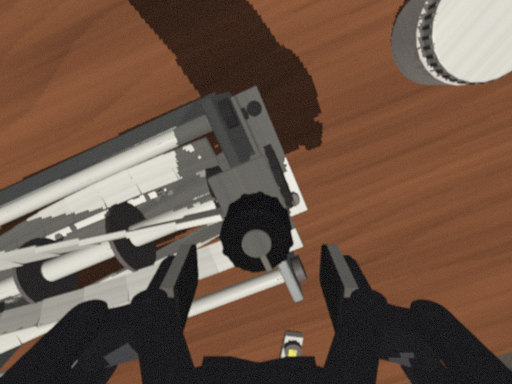

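The cap is at (257,242) against a predicted (258,242), so it's aligned. I'll descend, grip and turn L 90°.

Emit:
servo_tool:
  increments:
    - [[0, 0, -0.51], [0, 0, 0]]
    - [[0, 0, -0.51], [0, 0, 0]]
    - [[0, 0, -0.51], [0, 0, 0]]
    - [[0, 0, 0], [0, 0, 0]]

```text
time_s: 7.15
tcp_pos: [578.8, 214.9, 159.8]
eef_rot: [[-0.923, 0.386, -0.004], [0.386, 0.923, -0.001], [0.004, -0.003, -1.0]]
contact_force: [-0.2, -1.3, -1.1]
grip_width: 0.699
gripper_force: 0.0
```

Emit:
servo_tool:
  increments:
    - [[0, 0, 0], [0, 0, 0]]
    - [[0, 0, 0], [0, 0, 0]]
    - [[0, 0, 0], [0, 0, 0]]
    - [[0, 0, 0], [0, 0, 0]]
    - [[0, 0, 0], [0, 0, 0]]
  fingers: 0

```text
time_s: 7.57
tcp_pos: [580.6, 215.3, 163.6]
eef_rot: [[-0.923, 0.384, 0.001], [0.384, 0.923, -0.001], [-0.001, -0.001, -1.0]]
contact_force: [-3.6, -3.8, 6.1]
grip_width: 0.454
gripper_force: 61.4
```

Emit:
servo_tool:
  increments:
    - [[0, 0, 0], [0, 0, -1]]
    - [[0, 0, 0], [0, 0, -1]]
    - [[0, 0, 0], [0, 0, -1]]
    - [[0, 0, 0], [0, 0, -1]]
    - [[0, 0, 0], [0, 0, -1]]

```text
time_s: 7.98
tcp_pos: [580.7, 215.5, 163.6]
eef_rot: [[-0.672, 0.74, 0.001], [0.74, 0.672, -0.001], [-0.002, 0.0, -1.0]]
contact_force: [-3.2, -4.9, 4.8]
grip_width: 0.448
gripper_force: 61.5
```

```bash
python3 -c "
from h import *
show()"
```

```text
t 7.98 tcp [580.72 215.52 163.59] q [14.5 28.2  4.7 66.4 -0.1 62.3] yaw 132.24 F [-3.22 -4.93  4.77] M [-0.725  0.602  0.169] w 0.448 g 61.5
```

Emit:
servo_tool:
  increments:
    - [[0, 0, 0], [0, 0, -1]]
    - [[0, 0, 0], [0, 0, -1]]
    - [[0, 0, 0], [0, 0, -1]]
    - [[0, 0, 0], [0, 0, -1]]
    - [[0, 0, 0], [0, 0, -1]]

```text
time_s: 8.4
tcp_pos: [580.9, 215.6, 163.6]
eef_rot: [[-0.296, 0.955, 0.002], [0.955, 0.296, -0.001], [-0.001, 0.001, -1.0]]
contact_force: [-2.2, -4.1, 5.1]
grip_width: 0.451
gripper_force: 61.5
```

```bash
python3 -c "
from h import *
show()"
```

```text
t 8.40 tcp [580.92 215.64 163.62] q [14.5 28.2  4.7 66.4 -0.1 87.3] yaw 107.24 F [-2.18 -4.1   5.09] M [-0.692  0.568  0.204] w 0.451 g 61.5
```

Emit:
servo_tool:
  increments:
    - [[0, -0.02, 0.01], [0, 0, -1]]
    - [[0, 0, 0], [0, 0, -1]]
    - [[0, 0, 0], [0, 0, -1]]
    - [[0, 0, 0], [0, 0, -1]]
    - [[0, 0, 0], [0, 0, -1]]

```text
time_s: 8.82
tcp_pos: [581.2, 215.6, 163.6]
eef_rot: [[0.135, 0.991, 0.002], [0.991, -0.135, 0.0], [0.001, 0.002, -1.0]]
contact_force: [-0.5, -1.2, 2.3]
grip_width: 0.45
gripper_force: 61.3
```

Emit:
servo_tool:
  increments:
    - [[0, 0, 0], [0, 0, -1]]
    - [[0, 0, 0], [0, 0, -1]]
    - [[0, 0, 0], [0, 0, -0.2]]
    - [[0, 0, 0], [0, 0, -0.2]]
    - [[0, 0, 0], [0, 0, -0.2]]

```text
time_s: 9.23
tcp_pos: [581.2, 215.6, 163.6]
eef_rot: [[0.35, 0.937, 0.002], [0.937, -0.35, 0.0], [0.001, 0.002, -1.0]]
contact_force: [-0.7, -2.0, 6.3]
grip_width: 0.457
gripper_force: 61.5
```

```bash
python3 -c "
from h import *
show()"
```

```text
t 9.23 tcp [581.24 215.59 163.57] q [ 14.5  28.2   4.7  66.4  -0.  125. ] yaw 69.49 F [-0.75 -2.02  6.32] M [-0.452  0.216  0.19 ] w 0.457 g 61.5
```

Emit:
servo_tool:
  increments:
    - [[0, 0, 0], [0, 0, -0.2]]
    - [[0, 0, 0], [0, 0, -0.2]]

```text
time_s: 9.4
tcp_pos: [581.3, 215.6, 163.6]
eef_rot: [[0.383, 0.924, 0.002], [0.924, -0.383, 0.0], [0.001, 0.002, -1.0]]
contact_force: [-0.7, -1.5, 5.6]
grip_width: 0.453
gripper_force: 61.5
```

```bash
python3 -c "
from h import *
show()"
```

```text
t 9.40 tcp [581.25 215.59 163.59] q [ 14.5  28.2   4.7  66.4  -0.  127. ] yaw 67.46 F [-0.7  -1.48  5.62] M [-0.443  0.222  0.266] w 0.453 g 61.5
```

Emit:
servo_tool:
  increments:
    - [[0, 0, 0], [0, 0, -0.2]]
    - [[0, 0, 0], [0, 0, -0.2]]

```text
time_s: 9.57
tcp_pos: [581.3, 215.6, 163.6]
eef_rot: [[0.415, 0.91, 0.002], [0.91, -0.415, 0.0], [0.001, 0.002, -1.0]]
contact_force: [-1.2, -2.4, 4.8]
grip_width: 0.455
gripper_force: 61.5
```

```bash
python3 -c "
from h import *
show()"
```

```text
t 9.57 tcp [581.27 215.58 163.62] q [ 14.5  28.2   4.7  66.4  -0.  129. ] yaw 65.46 F [-1.23 -2.38  4.79] M [-0.446  0.207  0.178] w 0.455 g 61.5
```

Emit:
servo_tool:
  increments:
    - [[0, 0, 0], [0, 0, 0]]
    - [[0, 0, 0], [0, 0, 0]]
    - [[0, 0, 0], [0, 0, 0]]
    - [[0, 0, 0.75], [0, 0, 0]]
    - [[0, 0, 0.75], [0, 0, 1]]
  fingers: 0.7

```text
time_s: 9.98
tcp_pos: [578.9, 215.3, 206.0]
eef_rot: [[0.332, 0.943, -0.005], [0.943, -0.332, -0.001], [-0.002, -0.004, -1.0]]
contact_force: [1.1, 0.5, -0.4]
grip_width: 0.698
gripper_force: 0.0
```

Emit:
servo_tool:
  increments:
    - [[0.019, -0.943, 0], [0, 0, 1]]
    - [[0.019, -0.943, 0], [0, 0, 1]]
    - [[0.019, -0.943, 0], [0, 0, 1]]
    - [[0.019, -0.943, 0], [0, 0, 1]]
    - [[0.019, -0.943, 0], [0, 0, 1]]

```text
time_s: 10.4
tcp_pos: [583.3, 73.1, 207.4]
eef_rot: [[-0.101, 0.995, 0.0], [0.995, 0.101, 0.0], [0.0, 0.0, -1.0]]
contact_force: [0.5, 0.1, -0.5]
grip_width: 0.698
gripper_force: 0.0
```

Emit:
servo_tool:
  increments:
    - [[0.019, -0.943, 0], [0, 0, 1]]
    - [[0.019, -0.943, 0], [0, 0, 1]]
    - [[0.019, -0.943, 0], [0, 0, 1]]
    - [[0.019, -0.943, 0], [0, 0, 1]]
    - [[0.019, -0.943, 0], [0, 0, 1]]

```text
time_s: 10.82
tcp_pos: [586.1, -68.5, 207.4]
eef_rot: [[-0.511, 0.859, 0.0], [0.859, 0.511, 0.001], [0.0, 0.0, -1.0]]
contact_force: [-0.1, 0.2, -0.4]
grip_width: 0.704
gripper_force: 0.0
```

Emit:
servo_tool:
  increments:
    - [[0.019, -0.943, 0], [0, 0, 1]]
    - [[0.019, -0.943, 0], [0, 0, 1]]
    - [[0, 0, 0], [0, 0, 1]]
    - [[0, 0, 0], [0, 0, 1]]
    - [[0, 0, 0], [0, 0, 1]]

```text
time_s: 11.23
tcp_pos: [587.3, -124.7, 207.2]
eef_rot: [[-0.826, 0.564, -0.0], [0.564, 0.826, 0.001], [0.001, 0.001, -1.0]]
contact_force: [0.3, 1.1, 0.2]
grip_width: 0.698
gripper_force: 0.0
```

Emit:
servo_tool:
  increments:
    - [[0, 0, -0.49], [0, 0, 0]]
    - [[0, 0, -0.49], [0, 0, 0]]
    - [[0, 0, -0.49], [0, 0, 0]]
    - [[0, 0, 0], [0, 0, 0]]

```text
time_s: 11.57
tcp_pos: [585.4, -123.2, 160.2]
eef_rot: [[-0.824, 0.567, -0.005], [0.567, 0.824, 0.002], [0.005, -0.001, -1.0]]
contact_force: [-0.9, 0.2, -1.0]
grip_width: 0.7
gripper_force: 0.0
```

Emit:
servo_tool:
  increments:
    - [[0, 0, 0], [0, 0, 0]]
    - [[0, 0, 0], [0, 0, 0]]
    - [[0, 0, 0], [0, 0, 0]]
    - [[0, 0, 0], [0, 0, 0]]
    - [[0, 0, 0], [0, 0, 0]]
  fingers: 0

```text
time_s: 11.98
tcp_pos: [587.0, -124.4, 164.2]
eef_rot: [[-0.824, 0.567, -0.0], [0.567, 0.824, -0.001], [-0.0, -0.001, -1.0]]
contact_force: [-4.0, -2.1, 2.2]
grip_width: 0.452
gripper_force: 61.2
```

```bash
cat >> h.py <<'E'
def avg(n=6):
    m=[sensors.get_obs()["moment"][2]]
    for _ in range(n): camera("wrist"); m.append(sensors.get_obs()["moment"][2])
    o=show(); print("Mz mean %.3f"%np.mean(m),np.round(m,2))
E
python3 -c "
from h import *
show()"
```

```text
t 11.98 tcp [ 586.97 -124.42  164.23] q [-18.   25.9   1.2  65.3  -0.1  16.5] yaw 145.45 F [-3.97 -2.09  2.16] M [-0.277  0.813 -0.056] w 0.452 g 61.2
```

Emit:
servo_tool:
  increments:
    - [[0, 0, 0], [0, 0, -1]]
    - [[0, 0, 0], [0, 0, -1]]
    - [[0, 0, 0], [0, 0, -1]]
    - [[0, 0, 0], [0, 0, -1]]
    - [[0, 0, 0], [0, 0, -1]]

```text
time_s: 12.4
tcp_pos: [587.2, -124.2, 164.2]
eef_rot: [[-0.504, 0.864, 0.0], [0.864, 0.504, -0.001], [-0.001, -0.0, -1.0]]
contact_force: [-3.4, -1.3, 2.5]
grip_width: 0.456
gripper_force: 61.4
```

Emit:
servo_tool:
  increments:
    - [[0, 0, 0], [0, 0, -1]]
    - [[0, 0, 0], [0, 0, -1]]
    - [[0, 0, 0], [0, 0, -1]]
    - [[0, 0, 0], [0, 0, -1]]

```text
time_s: 12.73
tcp_pos: [587.4, -124.1, 164.2]
eef_rot: [[-0.178, 0.984, 0.001], [0.984, 0.178, -0.0], [-0.001, 0.001, -1.0]]
contact_force: [-2.9, -1.0, 1.4]
grip_width: 0.45
gripper_force: 61.3
```

Emit:
servo_tool:
  increments:
    - [[0, 0, 0], [0, 0, -0.2]]
    - [[0, 0, 0], [0, 0, -0.2]]
    - [[0, 0, 0], [0, 0, -0.2]]
    - [[0, 0, 0], [0, 0, -0.2]]
    - [[0, 0, 0], [0, 0, -0.2]]

```text
time_s: 13.15
tcp_pos: [587.5, -124.2, 164.2]
eef_rot: [[-0.095, 0.996, 0.001], [0.996, 0.095, -0.0], [-0.001, 0.001, -1.0]]
contact_force: [-3.1, -1.7, 5.9]
grip_width: 0.451
gripper_force: 61.7
```

```bash
python3 -c "
from h import *
avg()"
```

```text
t 13.45 tcp [ 587.51 -124.16  164.21] q [-18.   25.9   1.2  65.2  -0.   66.6] yaw 95.45 F [-4.19 -1.21  4.63] M [-0.161  0.832 -0.089] w 0.455 g 61.9
Mz mean 0.005 [ 0.2   0.08 -0.02 -0.03 -0.09 -0.02 -0.09]
```

Emit:
servo_tool:
  increments:
    - [[0, 0, 0], [0, 0, -1]]
    - [[0, 0, 0], [0, 0, -1]]
    - [[0, 0, 0], [0, 0, -1]]
    - [[0, 0, 0], [0, 0, -1]]

```text
time_s: 13.78
tcp_pos: [587.8, -124.2, 164.2]
eef_rot: [[0.255, 0.967, 0.001], [0.967, -0.255, -0.001], [-0.0, 0.001, -1.0]]
contact_force: [-3.5, -1.6, 4.9]
grip_width: 0.452
gripper_force: 61.7
```

Emit:
servo_tool:
  increments:
    - [[0, 0, 0], [0, 0, -0.2]]
    - [[0, 0, 0], [0, 0, -0.2]]
    - [[0, 0, 0], [0, 0, -0.2]]
    - [[0, 0, 0], [0, 0, -0.2]]
    - [[0, 0, 0], [0, 0, -0.2]]

```text
time_s: 14.2
tcp_pos: [587.8, -124.2, 164.2]
eef_rot: [[0.334, 0.943, 0.001], [0.943, -0.334, -0.001], [-0.0, 0.001, -1.0]]
contact_force: [-2.3, -1.7, 5.4]
grip_width: 0.451
gripper_force: 61.7
```

```bash
python3 -c "
from h import *
avg()"
```

```text
t 14.50 tcp [ 587.8  -124.19  164.2 ] q [-18.   26.    1.2  65.2   0.   91.5] yaw 70.50 F [-3.9  -1.11  4.75] M [-0.186  0.665 -0.078] w 0.449 g 61.9
Mz mean 0.015 [ 0.23  0.06  0.01 -0.04 -0.07 -0.   -0.08]
```

R is at 128.5°. Readings only mean something while the knob is turning. Now the left knob again.

Emit:
servo_tool:
  increments:
    - [[0, 0, 0], [0, 0, 0]]
    - [[0, 0, 0], [0, 0, 0]]
    - [[0, 0, 0], [0, 0, 0]]
    - [[0, 0, 0.75], [0, 0, 0]]
    - [[0, 0, 0.75], [0, 0, 1]]
  fingers: 0.7

```text
time_s: 14.92
tcp_pos: [586.3, -123.3, 207.2]
eef_rot: [[0.249, 0.968, -0.003], [0.968, -0.249, 0.002], [0.001, -0.004, -1.0]]
contact_force: [0.8, -0.1, 0.7]
grip_width: 0.705
gripper_force: 0.0
```

Emit:
servo_tool:
  increments:
    - [[-0.017, 0.943, 0], [0, 0, 1]]
    - [[-0.017, 0.943, 0], [0, 0, 1]]
    - [[-0.017, 0.943, 0], [0, 0, 1]]
    - [[-0.017, 0.943, 0], [0, 0, 1]]
    - [[-0.017, 0.943, 0], [0, 0, 1]]

```text
time_s: 15.33
tcp_pos: [585.0, 18.9, 208.5]
eef_rot: [[-0.186, 0.983, 0.001], [0.983, 0.186, 0.001], [0.0, 0.001, -1.0]]
contact_force: [-0.3, -0.1, -0.4]
grip_width: 0.696
gripper_force: 0.0
```

Emit:
servo_tool:
  increments:
    - [[-0.017, 0.943, 0], [0, 0, 1]]
    - [[-0.017, 0.943, 0], [0, 0, 1]]
    - [[-0.017, 0.943, 0], [0, 0, 1]]
    - [[-0.017, 0.943, 0], [0, 0, 1]]
    - [[-0.017, 0.943, 0], [0, 0, 1]]

```text
time_s: 15.75
tcp_pos: [582.3, 160.7, 208.4]
eef_rot: [[-0.584, 0.812, 0.001], [0.812, 0.584, 0.001], [0.0, 0.001, -1.0]]
contact_force: [-0.3, -0.2, 0.2]
grip_width: 0.699
gripper_force: 0.0
```

Emit:
servo_tool:
  increments:
    - [[-0.017, 0.943, 0], [0, 0, 1]]
    - [[-0.017, 0.943, 0], [0, 0, 1]]
    - [[0, 0, 0], [0, 0, 1]]
    - [[0, 0, 0], [0, 0, 1]]
    - [[0, 0, 0], [0, 0, 1]]

```text
time_s: 16.17
tcp_pos: [581.2, 216.8, 208.2]
eef_rot: [[-0.873, 0.487, 0.0], [0.487, 0.873, 0.001], [0.0, 0.001, -1.0]]
contact_force: [0.3, -1.1, 0.4]
grip_width: 0.7
gripper_force: 0.0
```

Emit:
servo_tool:
  increments:
    - [[0, 0, -0.5], [0, 0, 0]]
    - [[0, 0, -0.5], [0, 0, 0]]
    - [[0, 0, -0.5], [0, 0, 0]]
    - [[0, 0, 0], [0, 0, 0]]

```text
time_s: 16.5
tcp_pos: [579.4, 215.4, 160.1]
eef_rot: [[-0.87, 0.492, -0.005], [0.492, 0.87, -0.001], [0.004, -0.003, -1.0]]
contact_force: [-0.4, -0.9, -0.2]
grip_width: 0.705
gripper_force: 0.0
```

Emit:
servo_tool:
  increments:
    - [[0, 0, 0], [0, 0, 0]]
    - [[0, 0, 0], [0, 0, 0]]
    - [[0, 0, 0], [0, 0, 0]]
    - [[0, 0, 0], [0, 0, 0]]
    - [[0, 0, 0], [0, 0, 0]]
  fingers: 0

```text
time_s: 16.92
tcp_pos: [581.0, 215.2, 164.3]
eef_rot: [[-0.87, 0.493, 0.0], [0.493, 0.87, -0.0], [-0.0, -0.0, -1.0]]
contact_force: [-3.4, -2.7, 1.8]
grip_width: 0.445
gripper_force: 61.4
```

```bash
cat > r.py <<'E'
from h import *
o=sensors.get_obs(); R=o["eef_rot"]
print("t %.2f yaw %.2f Mz %.3f tau6 %.3f F"%(o["time_s"],np.degrees(np.arctan2(R[1,0],R[0,0])),o["moment"][2],o["tau"][5]),o["contact_force"].round(1))
E
python3 -c "
from h import *
show()"; python3 r.py
```

```text
t 16.92 tcp [581.03 215.15 164.29] q [14.5 28.2  4.8 66.6 -0.  44. ] yaw 150.46 F [-3.42 -2.66  1.77] M [-0.509  0.656 -0.095] w 0.445 g 61.4
t 16.92 yaw 150.46 Mz -0.095 tau6 -0.060 F [-3.4 -2.7  1.8]
```

Emit:
servo_tool:
  increments:
    - [[0, 0, 0], [0, 0, -1]]
    - [[0, 0, 0], [0, 0, -1]]
    - [[0, 0, 0], [0, 0, -1]]
    - [[0, 0, 0], [0, 0, -1]]
    - [[0, 0, 0], [0, 0, -1]]

```text
time_s: 17.33
tcp_pos: [581.1, 215.2, 164.3]
eef_rot: [[-0.577, 0.817, 0.0], [0.817, 0.577, -0.0], [-0.001, 0.0, -1.0]]
contact_force: [-3.3, -1.8, 2.4]
grip_width: 0.45
gripper_force: 61.7
```

```bash
python3 r.py
```

```text
t 17.33 yaw 125.26 Mz 0.188 tau6 -0.660 F [-3.3 -1.8  2.4]
```

Emit:
servo_tool:
  increments:
    - [[0, 0, 0], [0, 0, -0.2]]
    - [[0, 0, 0], [0, 0, -0.2]]
    - [[0, 0, 0], [0, 0, -0.2]]

```text
time_s: 17.58
tcp_pos: [581.1, 215.2, 164.3]
eef_rot: [[-0.538, 0.843, 0.0], [0.843, 0.538, -0.001], [-0.001, 0.0, -1.0]]
contact_force: [-3.6, -3.1, 5.0]
grip_width: 0.449
gripper_force: 61.8
```

```bash
python3 r.py
```

```text
t 17.58 yaw 122.54 Mz 0.194 tau6 0.027 F [-3.6 -3.1  5. ]
```

Emit:
servo_tool:
  increments:
    - [[0, 0, 0], [0, 0, -0.2]]

```text
time_s: 17.67
tcp_pos: [581.1, 215.2, 164.3]
eef_rot: [[-0.523, 0.852, 0.0], [0.852, 0.523, -0.0], [-0.001, 0.0, -1.0]]
contact_force: [-5.0, -3.7, 4.2]
grip_width: 0.454
gripper_force: 61.8
```

```bash
python3 r.py
```

```text
t 17.67 yaw 121.54 Mz 0.189 tau6 0.025 F [-5.  -3.7  4.2]
```

Emit:
servo_tool:
  increments:
    - [[0, 0, 0], [0, 0, -0.2]]

```text
time_s: 17.75
tcp_pos: [581.1, 215.2, 164.3]
eef_rot: [[-0.508, 0.861, 0.0], [0.861, 0.508, -0.0], [-0.001, 0.0, -1.0]]
contact_force: [-4.5, -2.9, 4.3]
grip_width: 0.446
gripper_force: 61.8
```

```bash
python3 r.py
```

```text
t 17.75 yaw 120.54 Mz 0.203 tau6 0.025 F [-4.5 -2.9  4.3]
```

Emit:
servo_tool:
  increments:
    - [[0, 0, 0], [0, 0, -0.2]]

```text
time_s: 17.83
tcp_pos: [581.1, 215.2, 164.3]
eef_rot: [[-0.493, 0.87, 0.0], [0.87, 0.493, -0.0], [-0.001, 0.0, -1.0]]
contact_force: [-3.5, -3.4, 4.2]
grip_width: 0.449
gripper_force: 61.8
```

```bash
python3 r.py
```

```text
t 17.83 yaw 119.54 Mz 0.194 tau6 0.025 F [-3.5 -3.4  4.2]
```

Emit:
servo_tool:
  increments:
    - [[0, 0, 0], [0, 0, -0.2]]

```text
time_s: 17.92
tcp_pos: [581.1, 215.2, 164.3]
eef_rot: [[-0.478, 0.879, 0.0], [0.879, 0.478, -0.001], [-0.001, 0.0, -1.0]]
contact_force: [-4.7, -4.1, 4.2]
grip_width: 0.452
gripper_force: 61.8
```

```bash
python3 r.py
```

```text
t 17.92 yaw 118.54 Mz 0.184 tau6 0.025 F [-4.7 -4.1  4.2]
```

Emit:
servo_tool:
  increments:
    - [[0, 0, 0], [0, 0, -0.2]]
    - [[0, 0, 0], [0, 0, -0.2]]
    - [[0, 0, 0], [0, 0, -0.2]]
    - [[0, 0, 0], [0, 0, -0.2]]
    - [[0, 0, 0], [0, 0, -0.2]]

```text
time_s: 18.33
tcp_pos: [581.1, 215.2, 164.3]
eef_rot: [[-0.399, 0.917, 0.0], [0.917, 0.399, -0.001], [-0.001, 0.0, -1.0]]
contact_force: [-4.2, -2.8, 4.5]
grip_width: 0.45
gripper_force: 61.7
```

```bash
python3 r.py
```

```text
t 18.33 yaw 113.54 Mz 0.139 tau6 0.025 F [-4.2 -2.8  4.5]
```

Emit:
servo_tool:
  increments:
    - [[0, 0, 0], [0, 0, -0.2]]
    - [[0, 0, 0], [0, 0, -0.2]]
    - [[0, 0, 0], [0, 0, -0.2]]
    - [[0, 0, 0], [0, 0, -0.2]]
    - [[0, 0, 0], [0, 0, -0.2]]

```text
time_s: 18.75
tcp_pos: [581.1, 215.2, 164.3]
eef_rot: [[-0.318, 0.948, 0.0], [0.948, 0.318, -0.001], [-0.001, 0.0, -1.0]]
contact_force: [-4.5, -3.1, 4.7]
grip_width: 0.45
gripper_force: 61.7
```

```bash
python3 r.py
```

```text
t 18.75 yaw 108.54 Mz 0.169 tau6 0.026 F [-4.5 -3.1  4.7]
```

Emit:
servo_tool:
  increments:
    - [[0, 0, 0], [0, 0, -0.2]]
    - [[0, 0, 0], [0, 0, -0.2]]
    - [[0, 0, 0], [0, 0, -0.2]]
    - [[0, 0, 0], [0, 0, -0.2]]
    - [[0, 0, 0], [0, 0, -0.2]]

```text
time_s: 19.17
tcp_pos: [581.1, 215.2, 164.3]
eef_rot: [[-0.234, 0.972, 0.001], [0.972, 0.234, -0.001], [-0.001, 0.0, -1.0]]
contact_force: [-5.0, -3.5, 4.2]
grip_width: 0.451
gripper_force: 61.8
```

```bash
python3 r.py
```

```text
t 19.17 yaw 103.54 Mz 0.196 tau6 0.035 F [-5.  -3.5  4.2]
```

Emit:
servo_tool:
  increments:
    - [[0, 0, 0], [0, 0, -0.2]]
    - [[0, 0, 0], [0, 0, -0.2]]
    - [[0, 0, 0], [0, 0, -0.2]]
    - [[0, 0, 0], [0, 0, -0.2]]
    - [[0, 0, 0], [0, 0, -0.2]]

```text
time_s: 19.58
tcp_pos: [581.1, 215.1, 164.3]
eef_rot: [[-0.148, 0.989, 0.0], [0.989, 0.148, -0.001], [-0.001, 0.0, -1.0]]
contact_force: [-3.9, -3.1, 5.0]
grip_width: 0.451
gripper_force: 61.8
```

```bash
python3 r.py
```

```text
t 19.58 yaw 98.54 Mz 0.154 tau6 0.045 F [-3.9 -3.1  5. ]
```

Joint 6's torque is a much quieter sensor: 0.025 free, and now rising steadily from about L = 134°. I'll take one more step to confirm, then go to R.

Emit:
servo_tool:
  increments:
    - [[0, 0, 0], [0, 0, -0.2]]
    - [[0, 0, 0], [0, 0, -0.2]]
    - [[0, 0, 0], [0, 0, -0.2]]
    - [[0, 0, 0], [0, 0, -0.2]]
    - [[0, 0, 0], [0, 0, -0.2]]

```text
time_s: 20.0
tcp_pos: [581.1, 215.2, 164.3]
eef_rot: [[-0.062, 0.998, 0.001], [0.998, 0.062, -0.001], [-0.001, 0.0, -1.0]]
contact_force: [-3.7, -3.5, 4.2]
grip_width: 0.451
gripper_force: 61.9
```

```bash
python3 r.py
```

```text
t 20.00 yaw 93.54 Mz 0.212 tau6 0.057 F [-3.7 -3.5  4.2]
```

Emit:
servo_tool:
  increments:
    - [[0, 0, 0], [0, 0, 0]]
    - [[0, 0, 0], [0, 0, 0]]
    - [[0, 0, 0], [0, 0, 0]]
    - [[0, 0, 0.75], [0, 0, 0]]
    - [[0, 0, 0.75], [0, 0, 1]]
  fingers: 0.7

```text
time_s: 20.42
tcp_pos: [580.3, 215.5, 207.5]
eef_rot: [[-0.15, 0.989, -0.003], [0.989, 0.15, -0.0], [0.0, -0.003, -1.0]]
contact_force: [1.1, -0.1, 0.8]
grip_width: 0.706
gripper_force: 0.0
```

Emit:
servo_tool:
  increments:
    - [[0.017, -0.943, 0], [0, 0, 1]]
    - [[0.017, -0.943, 0], [0, 0, 1]]
    - [[0.017, -0.943, 0], [0, 0, 1]]
    - [[0.017, -0.943, 0], [0, 0, 1]]
    - [[0.017, -0.943, 0], [0, 0, 1]]

```text
time_s: 20.83
tcp_pos: [584.4, 73.1, 208.9]
eef_rot: [[-0.556, 0.831, 0.002], [0.831, 0.556, 0.001], [-0.001, 0.002, -1.0]]
contact_force: [-0.1, -0.5, 0.2]
grip_width: 0.697
gripper_force: 0.0
```

Emit:
servo_tool:
  increments:
    - [[0.017, -0.943, 0], [0, 0, 1]]
    - [[0.017, -0.943, 0], [0, 0, 1]]
    - [[0.017, -0.943, 0], [0, 0, 1]]
    - [[0.017, -0.943, 0], [0, 0, 1]]
    - [[0.017, -0.943, 0], [0, 0, 1]]

```text
time_s: 21.25
tcp_pos: [586.9, -68.7, 208.8]
eef_rot: [[-0.855, 0.518, 0.002], [0.518, 0.855, 0.0], [-0.001, 0.001, -1.0]]
contact_force: [0.8, 0.0, 0.5]
grip_width: 0.702
gripper_force: 0.0
```

Emit:
servo_tool:
  increments:
    - [[0.017, -0.943, 0], [0, 0, 1]]
    - [[0.017, -0.943, 0], [0, 0, 1]]
    - [[0, 0, 0], [0, 0, 0]]
    - [[0, 0, 0], [0, 0, 0]]

```text
time_s: 21.58
tcp_pos: [587.9, -125.4, 208.5]
eef_rot: [[-0.929, 0.37, 0.001], [0.37, 0.929, 0.0], [-0.001, 0.001, -1.0]]
contact_force: [-0.1, 0.9, -0.5]
grip_width: 0.701
gripper_force: 0.0
```

Emit:
servo_tool:
  increments:
    - [[0, 0, -0.5], [0, 0, 0]]
    - [[0, 0, -0.5], [0, 0, 0]]
    - [[0, 0, -0.5], [0, 0, 0]]
    - [[0, 0, 0], [0, 0, 0]]

```text
time_s: 21.92
tcp_pos: [585.7, -122.0, 160.6]
eef_rot: [[-0.931, 0.366, -0.004], [0.366, 0.931, 0.002], [0.005, 0.0, -1.0]]
contact_force: [0.3, 0.2, -0.5]
grip_width: 0.698
gripper_force: 0.0
```

Emit:
servo_tool:
  increments:
    - [[0, 0, 0], [0, 0, 0]]
    - [[0, 0, 0], [0, 0, 0]]
    - [[0, 0, 0], [0, 0, 0]]
    - [[0, 0, 0], [0, 0, 0]]
    - [[0, 0, 0], [0, 0, 0]]
  fingers: 0

```text
time_s: 22.33
tcp_pos: [586.8, -124.5, 164.6]
eef_rot: [[-0.93, 0.367, -0.001], [0.367, 0.93, -0.002], [-0.0, -0.002, -1.0]]
contact_force: [-4.2, -2.1, 2.0]
grip_width: 0.451
gripper_force: 61.3
```

```bash
python3 -c "
from h import *
show()"; python3 r.py
```

```text
t 22.33 tcp [ 586.81 -124.53  164.57] q [-18.   25.9   1.2  65.3  -0.1   3.6] yaw 158.45 F [-4.2  -2.07  2.05] M [-0.433  0.85  -0.048] w 0.451 g 61.3
t 22.33 yaw 158.45 Mz -0.048 tau6 -0.028 F [-4.2 -2.1  2. ]
```

Emit:
servo_tool:
  increments:
    - [[0, 0, 0], [0, 0, -0.2]]
    - [[0, 0, 0], [0, 0, -0.2]]
    - [[0, 0, 0], [0, 0, -0.2]]

```text
time_s: 22.58
tcp_pos: [586.8, -124.5, 164.6]
eef_rot: [[-0.91, 0.416, -0.0], [0.416, 0.91, -0.002], [-0.0, -0.002, -1.0]]
contact_force: [-4.6, -1.8, 1.2]
grip_width: 0.454
gripper_force: 61.3
```

```bash
python3 r.py
```

```text
t 22.58 yaw 155.44 Mz 0.251 tau6 0.024 F [-4.6 -1.8  1.2]
```

Emit:
servo_tool:
  increments:
    - [[0, 0, 0], [0, 0, -0.2]]
    - [[0, 0, 0], [0, 0, -0.2]]

```text
time_s: 22.75
tcp_pos: [586.8, -124.5, 164.6]
eef_rot: [[-0.894, 0.447, -0.0], [0.447, 0.894, -0.001], [-0.0, -0.002, -1.0]]
contact_force: [-3.6, -2.4, 2.0]
grip_width: 0.455
gripper_force: 61.3
```

```bash
python3 r.py
```

```text
t 22.75 yaw 153.44 Mz 0.214 tau6 0.027 F [-3.6 -2.4  2. ]
```

Emit:
servo_tool:
  increments:
    - [[0, 0, 0], [0, 0, -0.2]]
    - [[0, 0, 0], [0, 0, -0.2]]
    - [[0, 0, 0], [0, 0, -0.2]]

```text
time_s: 23.0
tcp_pos: [586.8, -124.4, 164.6]
eef_rot: [[-0.87, 0.493, -0.0], [0.493, 0.87, -0.001], [-0.0, -0.001, -1.0]]
contact_force: [-5.1, -3.4, 1.6]
grip_width: 0.448
gripper_force: 61.3
```

```bash
python3 r.py
```

```text
t 23.00 yaw 150.44 Mz 0.218 tau6 0.031 F [-5.1 -3.4  1.6]
```

Emit:
servo_tool:
  increments:
    - [[0, 0, 0], [0, 0, -0.2]]
    - [[0, 0, 0], [0, 0, -0.2]]
    - [[0, 0, 0], [0, 0, -0.2]]
    - [[0, 0, 0], [0, 0, -0.2]]
    - [[0, 0, 0], [0, 0, -0.2]]

```text
time_s: 23.42
tcp_pos: [586.9, -124.4, 164.6]
eef_rot: [[-0.824, 0.567, -0.0], [0.567, 0.824, -0.001], [-0.001, -0.001, -1.0]]
contact_force: [-4.9, -1.7, 1.4]
grip_width: 0.454
gripper_force: 61.3
```

```bash
python3 r.py
```

```text
t 23.42 yaw 145.44 Mz 0.194 tau6 0.041 F [-4.9 -1.7  1.4]
```

Emit:
servo_tool:
  increments:
    - [[0, 0, 0], [0, 0, -0.2]]
    - [[0, 0, 0], [0, 0, -0.2]]
    - [[0, 0, 0], [0, 0, -0.2]]
    - [[0, 0, 0], [0, 0, -0.2]]
    - [[0, 0, 0], [0, 0, -0.2]]

```text
time_s: 23.83
tcp_pos: [586.9, -124.3, 164.6]
eef_rot: [[-0.771, 0.637, -0.0], [0.637, 0.771, -0.001], [-0.001, -0.001, -1.0]]
contact_force: [-4.5, -2.8, 3.4]
grip_width: 0.453
gripper_force: 61.4
```

```bash
python3 r.py
```

```text
t 23.83 yaw 140.44 Mz 0.233 tau6 0.054 F [-4.5 -2.8  3.4]
```

Emit:
servo_tool:
  increments:
    - [[0, 0, 0], [0, 0, -0.2]]
    - [[0, 0, 0], [0, 0, -0.2]]
    - [[0, 0, 0], [0, 0, -0.2]]
    - [[0, 0, 0], [0, 0, -0.2]]
    - [[0, 0, 0], [0, 0, -0.2]]

```text
time_s: 24.25
tcp_pos: [587.0, -124.3, 164.6]
eef_rot: [[-0.712, 0.702, -0.0], [0.702, 0.712, -0.001], [-0.001, -0.001, -1.0]]
contact_force: [-5.0, -1.4, 3.0]
grip_width: 0.45
gripper_force: 61.4
```

```bash
python3 r.py
```

```text
t 24.25 yaw 135.44 Mz 0.260 tau6 0.068 F [-5.  -1.4  3. ]
```

Emit:
servo_tool:
  increments:
    - [[0, 0, 0], [0, 0, -0.2]]
    - [[0, 0, 0], [0, 0, -0.2]]
    - [[0, 0, 0], [0, 0, -0.2]]

```text
time_s: 24.5
tcp_pos: [587.0, -124.2, 164.5]
eef_rot: [[-0.675, 0.738, -0.0], [0.738, 0.675, -0.001], [-0.001, -0.001, -1.0]]
contact_force: [-4.9, -1.6, 3.4]
grip_width: 0.453
gripper_force: 61.4
```

```bash
python3 r.py
```

```text
t 24.50 yaw 132.44 Mz 0.335 tau6 0.077 F [-4.9 -1.6  3.4]
```

Emit:
servo_tool:
  increments:
    - [[0, 0, 0], [0, 0, -0.2]]

```text
time_s: 24.58
tcp_pos: [587.0, -124.2, 164.5]
eef_rot: [[-0.662, 0.75, -0.0], [0.75, 0.662, -0.001], [-0.001, -0.001, -1.0]]
contact_force: [-5.1, -1.3, 2.5]
grip_width: 0.449
gripper_force: 61.4
```

```bash
python3 r.py
```

```text
t 24.58 yaw 131.44 Mz 0.200 tau6 0.081 F [-5.1 -1.3  2.5]
```

Emit:
servo_tool:
  increments:
    - [[0, 0, 0], [0, 0, -0.1]]

```text
time_s: 24.67
tcp_pos: [587.1, -124.2, 164.6]
eef_rot: [[-0.655, 0.755, 0.0], [0.755, 0.655, -0.001], [-0.001, -0.001, -1.0]]
contact_force: [-4.9, -2.8, 3.5]
grip_width: 0.451
gripper_force: 61.4
```

```bash
python3 r.py
```

```text
t 24.67 yaw 130.94 Mz 0.292 tau6 0.223 F [-4.9 -2.8  3.5]
```

Emit:
servo_tool:
  increments:
    - [[0, 0, 0], [0, 0, -0.1]]

```text
time_s: 24.75
tcp_pos: [587.0, -124.2, 164.6]
eef_rot: [[-0.649, 0.761, 0.0], [0.761, 0.649, -0.001], [-0.001, -0.001, -1.0]]
contact_force: [-4.5, -2.2, 3.7]
grip_width: 0.45
gripper_force: 61.4
```

```bash
python3 r.py
```

```text
t 24.75 yaw 130.46 Mz 0.279 tau6 0.174 F [-4.5 -2.2  3.7]
```

Emit:
servo_tool:
  increments:
    - [[0, 0, 0], [0, 0, -0.1]]

```text
time_s: 24.83
tcp_pos: [587.0, -124.2, 164.6]
eef_rot: [[-0.642, 0.766, 0.0], [0.766, 0.642, -0.001], [-0.001, -0.001, -1.0]]
contact_force: [-5.4, -1.9, 3.1]
grip_width: 0.451
gripper_force: 61.4
```

```bash
python3 r.py
```

```text
t 24.83 yaw 129.96 Mz 0.299 tau6 0.171 F [-5.4 -1.9  3.1]
```

Emit:
servo_tool:
  increments:
    - [[0, 0, 0], [0, 0, -0.1]]

```text
time_s: 24.92
tcp_pos: [587.0, -124.2, 164.6]
eef_rot: [[-0.636, 0.772, 0.0], [0.772, 0.636, -0.001], [-0.001, -0.001, -1.0]]
contact_force: [-5.8, -0.7, 3.6]
grip_width: 0.453
gripper_force: 61.4
```

```bash
python3 r.py
```

```text
t 24.92 yaw 129.46 Mz 0.316 tau6 0.172 F [-5.8 -0.7  3.6]
```

Emit:
servo_tool:
  increments:
    - [[0, 0, 0], [0, 0, -0.1]]

```text
time_s: 25.0
tcp_pos: [587.1, -124.2, 164.6]
eef_rot: [[-0.629, 0.778, 0.0], [0.778, 0.629, -0.001], [-0.001, -0.001, -1.0]]
contact_force: [-5.0, -2.3, 3.0]
grip_width: 0.452
gripper_force: 61.4
```

```bash
python3 r.py
```

```text
t 25.00 yaw 128.96 Mz 0.315 tau6 0.173 F [-5.  -2.3  3. ]
```

R is about +0.065 to +0.085 Nm above free at 158°, by both sensors. Now L to match.

Emit:
servo_tool:
  increments:
    - [[0, 0, 0], [0, 0, 0]]
    - [[0, 0, 0], [0, 0, 0]]
    - [[0, 0, 0], [0, 0, 0]]
    - [[0, 0, 0.75], [0, 0, 0]]
    - [[0, 0, 0.75], [0, 0, 0]]
  fingers: 0.7

```text
time_s: 25.42
tcp_pos: [586.6, -123.3, 207.7]
eef_rot: [[-0.629, 0.777, -0.003], [0.777, 0.629, 0.002], [0.003, -0.001, -1.0]]
contact_force: [1.0, -0.0, 1.4]
grip_width: 0.698
gripper_force: 0.0
```

Emit:
servo_tool:
  increments:
    - [[-0.017, 0.943, 0], [0, 0, 0]]
    - [[-0.017, 0.943, 0], [0, 0, 0]]
    - [[-0.017, 0.943, 0], [0, 0, 0]]
    - [[-0.017, 0.943, 0], [0, 0, 0]]
    - [[-0.017, 0.943, 0], [0, 0, 0]]

```text
time_s: 25.83
tcp_pos: [585.3, 19.0, 209.0]
eef_rot: [[-0.629, 0.778, 0.002], [0.778, 0.629, 0.001], [-0.001, 0.002, -1.0]]
contact_force: [0.5, -0.3, 0.6]
grip_width: 0.698
gripper_force: 0.0
```

Emit:
servo_tool:
  increments:
    - [[-0.017, 0.943, 0], [0, 0, 0]]
    - [[-0.017, 0.943, 0], [0, 0, 0]]
    - [[-0.017, 0.943, 0], [0, 0, 0]]
    - [[-0.017, 0.943, 0], [0, 0, 0]]
    - [[-0.017, 0.943, 0], [0, 0, 0]]

```text
time_s: 26.25
tcp_pos: [582.6, 160.8, 208.9]
eef_rot: [[-0.629, 0.777, 0.001], [0.777, 0.629, 0.001], [-0.0, 0.002, -1.0]]
contact_force: [-0.5, 0.1, 0.2]
grip_width: 0.7
gripper_force: 0.0
```

Emit:
servo_tool:
  increments:
    - [[-0.017, 0.943, 0], [0, 0, 0]]
    - [[-0.017, 0.943, 0], [0, 0, 0]]
    - [[0, 0, 0], [0, 0, 0]]
    - [[0, 0, 0], [0, 0, 0]]

```text
time_s: 26.58
tcp_pos: [581.3, 217.3, 208.6]
eef_rot: [[-0.631, 0.776, 0.001], [0.776, 0.631, 0.001], [-0.0, 0.001, -1.0]]
contact_force: [0.0, 0.4, 0.7]
grip_width: 0.699
gripper_force: 0.0
```

Emit:
servo_tool:
  increments:
    - [[0, 0, -0.5], [0, 0, 0]]
    - [[0, 0, -0.5], [0, 0, 0]]
    - [[0, 0, -0.5], [0, 0, 0]]
    - [[0, 0, 0], [0, 0, 0]]

```text
time_s: 26.92
tcp_pos: [579.6, 213.9, 160.5]
eef_rot: [[-0.628, 0.778, -0.005], [0.778, 0.628, -0.001], [0.002, -0.005, -1.0]]
contact_force: [0.4, -0.7, -0.9]
grip_width: 0.703
gripper_force: 0.0
```

Emit:
servo_tool:
  increments:
    - [[0, 0, 0], [0, 0, 0]]
    - [[0, 0, 0], [0, 0, 0]]
    - [[0, 0, 0], [0, 0, 0]]
    - [[0, 0, 0], [0, 0, 0]]
    - [[0, 0, 0], [0, 0, 0]]
  fingers: 0

```text
time_s: 27.33
tcp_pos: [581.4, 214.7, 164.5]
eef_rot: [[-0.628, 0.778, 0.001], [0.778, 0.628, -0.001], [-0.002, -0.0, -1.0]]
contact_force: [-2.7, -4.7, 4.0]
grip_width: 0.452
gripper_force: 61.3
```

```bash
python3 -c "
from h import *
show()"
```

```text
t 27.33 tcp [581.4  214.67 164.51] q [14.4 28.2  4.9 66.6 -0.1 65.5] yaw 128.94 F [-2.71 -4.71  4.04] M [-0.697  0.447 -0.075] w 0.452 g 61.3
```

Emit:
servo_tool:
  increments:
    - [[0, 0, 0], [0, 0, -0.2]]
    - [[0, 0, 0], [0, 0, -0.2]]
    - [[0, 0, 0], [0, 0, -0.2]]

```text
time_s: 27.58
tcp_pos: [581.4, 214.7, 164.5]
eef_rot: [[-0.587, 0.81, 0.001], [0.81, 0.587, -0.002], [-0.002, 0.0, -1.0]]
contact_force: [-3.6, -5.3, 5.9]
grip_width: 0.45
gripper_force: 61.6
```

```bash
python3 r.py
```

```text
t 27.58 yaw 125.91 Mz 0.207 tau6 0.078 F [-3.6 -5.3  5.9]
```

Emit:
servo_tool:
  increments:
    - [[0, 0, 0], [0, 0, -0.2]]

```text
time_s: 27.67
tcp_pos: [581.4, 214.7, 164.5]
eef_rot: [[-0.572, 0.82, 0.001], [0.82, 0.572, -0.002], [-0.002, 0.0, -1.0]]
contact_force: [-2.2, -5.6, 4.9]
grip_width: 0.45
gripper_force: 61.6
```

```bash
python3 r.py
```

```text
t 27.67 yaw 124.91 Mz 0.236 tau6 0.082 F [-2.2 -5.6  4.9]
```

Emit:
servo_tool:
  increments:
    - [[0, 0, 0], [0, 0, -0.2]]

```text
time_s: 27.75
tcp_pos: [581.4, 214.7, 164.5]
eef_rot: [[-0.558, 0.83, 0.001], [0.83, 0.558, -0.002], [-0.002, 0.0, -1.0]]
contact_force: [-2.8, -5.6, 4.5]
grip_width: 0.45
gripper_force: 61.6
```

```bash
python3 r.py
```

```text
t 27.75 yaw 123.91 Mz 0.265 tau6 0.085 F [-2.8 -5.6  4.5]
```

Emit:
servo_tool:
  increments:
    - [[0, 0, 0], [0, 0, -0.2]]
    - [[0, 0, 0], [0, 0, -0.2]]

```text
time_s: 27.92
tcp_pos: [581.4, 214.6, 164.5]
eef_rot: [[-0.529, 0.849, 0.001], [0.849, 0.529, -0.002], [-0.002, 0.0, -1.0]]
contact_force: [-3.2, -5.6, 4.6]
grip_width: 0.451
gripper_force: 61.7
```

```bash
python3 r.py
```

```text
t 27.92 yaw 121.91 Mz 0.218 tau6 0.091 F [-3.2 -5.6  4.6]
```

Emit:
servo_tool:
  increments:
    - [[0, 0, 0], [0, 0, 0]]
    - [[0, 0, 0], [0, 0, 0]]
    - [[0, 0, 0], [0, 0, 0]]
    - [[0, 0, 0.75], [0, 0, 0]]
    - [[0, 0, 0.75], [0, 0, 0]]
  fingers: 0.7

```text
time_s: 28.33
tcp_pos: [580.1, 215.6, 207.4]
eef_rot: [[-0.53, 0.848, -0.003], [0.848, 0.53, -0.0], [0.002, -0.003, -1.0]]
contact_force: [0.4, -0.7, 0.1]
grip_width: 0.701
gripper_force: 0.0
```

Emit:
servo_tool:
  increments:
    - [[0, 0, 0.8], [0, 0, 0]]
    - [[0, 0, 0.8], [0, 0, 0]]
    - [[0, 0, 0], [0, 0, 0]]
    - [[0, 0, 0], [0, 0, 0]]
    - [[0, 0, 0], [0, 0, 0]]

```text
time_s: 28.75
tcp_pos: [581.3, 215.8, 256.0]
eef_rot: [[-0.53, 0.848, 0.0], [0.848, 0.53, 0.0], [0.0, 0.0, -1.0]]
contact_force: [-0.2, -0.3, 0.1]
grip_width: 0.701
gripper_force: 0.0
```

```bash
python3 -c "
from h import *
show()
from rig import hand_in
print(hand_in())"
```

```text
t 28.75 tcp [581.29 215.77 256.01] q [14.5 27.  16.6 79.5  0.  72.5] yaw 121.99 F [-0.23 -0.33  0.09] M [-0.037  0.057  0.069] w 0.701 g 0.0
the job is handed in; nothing more can be done
None
```

I handed the job in at 28.8 s, with no verdict shown: by feel both ends nip the blade lightly at about 0.07–0.09 Nm above free drag (L 156°, R 158°; R not re-felt after the last L turn), the knobs are released, and I never went near the canister or cup.

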